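# Hook the key compartment's door shut

### The arm

A 6-joint arm with a two-finger parallel gripper is mounted at the origin on the work surface. World frame = base frame: x ahead of the robot, y to its left, z up, the work surface at z = 0. Lengths are in m, angles in rad, forces in N, time in s.
With the tool pointing down it reaches from about 0.4 to 0.925 m from the base axis. Payload 12.5 kg.
Tool frame: the origin (TCP) lies on the centre line of the jaws, within the pads' length; the fingertips stand 19 mm ahead of it and the grasp point (between the pads) is the TCP; z points along the fingers, y is the line along which they close (so a half turn about z gives the same grasp; the last joint's range is limited). The gripper opens to 95 mm and grips with 3 to 60 N. Pads are 20 mm wide; open, the fingers measure 119 mm over their backs; the gripper's body (75 mm by 180 mm) begins 59 mm behind the grasp point.
Start: joints at [1.017, 0.491, 1.559, -0, 1.092, -0.106], TCP at [0.271, 0.563, 0.234] pointing down, gripper open.
Joint ranges: [-3.1, 3.1], [-0.84, 2.19], [0.05, 2.79], [-1.13, 4.28], [0.06, 2.93], [-2.69, 2.69]. Speed limits (rad/s): [2.22, 2.22, 2.79, 3.14, 3.14, 3.14].

### API

Orientations are given as a rotation vector (axis times angle).
In Python, from workcell import ctrl gives the robot as it stands. The module is installed in compiled form; this text tells all that it offers.
- The arm moves only by the tool apply_moves, never from a script. Its argument "increments" is a list of rows, each an object with "dp": the shift along the tool's x, y, z in mm, a list of three; "twist": the turn, a rotation vector about the tool's x, y, z in degrees, a list of three; "claw": the opening, from -1 (shut) to 1 (fully open). In form: [{"dp": [x, y, z], "twist": [ax, ay, az], "claw": claw}, ...]. A call has 1 to 5 rows; each row is the pose to reach, as a shift and turn from the pose commanded when the call began, along the tool's axes at that moment; what a row does not reach only later rows make up. A row lasts 1/10 s, in which the tool goes at most 50 mm and 8.59 degrees, less where a joint would pass 70% of its speed; a pose out of reach is approached as far as the arm can. A call with a gripper value outside its range is refused whole. The fingers move at their own pace and stop on an object; "squeeze" is the grip in N (left out, the last holds). Time passes only in rows, so rows that repeat a pose let the fingers close. It gives the time, the measured TCP pose, the force, the opening and the grip force at its end, in the units of the state.
- ctrl.observe(): the state, without advancing time (a new reading comes with each control period).
- ctrl.grab_frame(name): name is "side" or "top"; returns a dict with "image" (420x560x3 uint8, blue, green, red), "K" (3x3 intrinsics, pixels), "k1" (the pictures are not rectified: a ray, as slopes to the right and down, at radius r is drawn at 1 + k1 r^2 times it, then the intrinsics apply), "R" (3x3) and "t" (3): a world point X has camera coordinates R X + t. Camera axes: x right, y down, z forward; pixel columns grow to the right and rows downward; lengths in m; the calibration is good to about 2 mm. A picture is of the moment at which its call begins. There is no depth.
- ctrl.close_job(): hands the job in; it is judged then, once.
Trained networks look in a picture, given as the dict that the camera call returned (one of the last four; its "shot" number tells which), for a name from the list of things; names that differ only in an ending like _2 or _b are one class to them, and where a whole thing is asked for, a point or a joint stands for the part that bears it (a point fixed in the world has none). Each returns a list of dicts, best first, with "confidence" (0 to 1); they miss things now and then, are a little off and sometimes report something else, mostly with a low value. They report only what shows in the picture. A call takes as long as a camera call. They do not tell look-alikes from the thing itself.
- ctrl.recognise(picture, name): "position" ([x, y, z] in m, in the coordinates of the camera as it stood for that picture, good to about 4 mm: the middle of the surface that is visible of it).
- ctrl.outline_of(picture, name): "pixels" (420x560 bool, what is visible of it).
- ctrl.pinpoint(picture, name): "position" ([x, y, z] in m, in the coordinates of the camera as it stood for that picture, good to about 4 mm: a listed point, or the origin of a listed thing).
The state is a dict: "time": time; "q": joint angles; "joint_velocities": joint speeds; "tau": joint torques, N m; "tcp_pos": TCP position; "tcp_rot": TCP orientation; "ft_force": force on the tool from outside, world axes, zero at the start; "torque": the same for the moment, N m; "width": finger opening in m; "grasp_force": force on a finger pad.
Only numpy, scipy, OpenCV 4.12 (cv2) and the standard library are available. Lean on these libraries where they do the work, as an engineer would, in place of code of your own. Each camera call takes 0.05 s, during which the arm holds its last target. There are 200 camera calls.

### The job

Pick up the hook pole from its rest, drop its hook into the orange ring eye on the swing door of the compartment where the silver key lies, and swing that door fully shut with the hook. Leave the other compartment's door standing open just as it is, leave the key where it lies, and keep the gripper itself off the organiser. Then lift the hook out and lay the pole back in its rest with the hook hanging down, and let go.

Things in the scene. Friction and masses are not known exactly. Their poses are not given: they have to be found in the camera images.
- pole: Hook pole, level in its rest: rod 12 mm thick, 302 mm long, 120 g, with a blue square grip (90 long, 14 wide, 20 mm high) about its origin, which is the grip's middle on the rod's axis (near the centre of mass). x runs along the rod to the hook end, z up. The hook is a round pin, 8 mm thick, pointing straight down from the rod at x = +130 mm and ending 50 mm below the axis. Butt at x = -166 mm.
- pole_tip (a point): Lower end of the pole's hook pin, at (130, 0, -50) mm in the pole's frame.
- rest: Dark wooden pole rest, fixed: base 230 x 70 x 12 mm with two V forks 85 mm before and behind its centre along x, carrying the rod either side of the blue grip. V flanks at 45 degrees, open to 40 mm wide at the top, 11 mm above a seated rod's axis. Origin: centre of the underside; x along the pole to its hook end, z up.
- rest_cradle (a point): Where the pole's origin is when it is seated centrally in the rest: 75 mm above the table, over the rest's centre.
- organiser: Clear organiser, fixed, 120 deep (x) x 240 wide (y) x 100 mm high, open on top: left (+y) and right (-y) compartments. In front (-x) two frosted doors 98 mm high, hinged upright at the outer front corners, meet in the middle when shut and open outwards. Each has an orange level ring eye near its free edge, 120 mm above the table. Origin: centre of underside; x to the back, y left, z up.
- door_left (a joint): Angle of the left door in rad: 0 shut (hard stop), growing as it opens. Light friction holds it wherever it is left (about 0.35 N at the eye moves it); no spring or latch.
- door_right (a joint): Angle of the right door in rad, likewise: 0 shut, growing as it opens.
- eye_left (a point): Centre of the left door's ring eye: level hole 28 mm wide, bar 6 mm thick, 120 mm above the table, clear above and below, 22 mm in front of the door. Door shut: 22 mm to organiser -x and 85 mm to organiser -y from hinge_left, about which it turns (clockwise from above as it opens). The hook pin has 10 mm of play all round in it, so push on that much further to shut.
- eye_right (a point): Centre of the right door's ring eye: mirror image of the left one; shut, it lies 22 mm towards organiser -x and 85 mm towards organiser +y from hinge_right, and turns about it (counter-clockwise seen from above as it opens).
- hinge_left (a point): Point on the left door's upright hinge axis, at the height of the ring eyes.
- hinge_right (a point): Point on the right door's upright hinge axis, at the height of the ring eyes.
- key: Matte silver key, about 61 mm long, 26 mm wide at its round head, 5 mm thick, lying flat on the dark floor of one compartment (left or right); a purple key cover lies in the other. Origin: on its underside, near the middle.
Mind the look-alikes: they are no part of the job. Leave any red or yellow look-alike of the rest alone.

How it is judged:
By the outcome, as a careful person would: the job done as asked, in the order asked, and still so for the second after the job is handed in, with the robot touching nothing.
It also fails if it takes over 51 s, if anything falls off the work surface, if the arm or the gripper's body presses on something with over 40 N, if the wrist force passes 120 N, or if a joint passes its speed limit or range.

## Working session

There is one attempt and no reset: what is moved stays moved. The work goes in short steps, Python scripts to look and compute and a tool call to move; the robot and the scene stay as the last step left them, time stands still between calls to the robot, and variables do not carry over. Pictures are saved under pics/ and viewed, at most 10 in all, crops included, and the job is handed in when it is done.

Besides the shell and the picture viewer there is one more tool, called as name(argument=value, ...), one argument or row to a line, values as JSON. apply_moves: Moves the arm, as the interface text tells. Its arguments: {"type":"object","properties":{"increments":{"type":"array","items":{"type":"object","properties":{"dp":{"type":"array","items":{"type":"number"}},"twist":{"type":"array","items":{"type":"number"}},"claw":{"type":"number"}}}},"squeeze":{"type":"number"}},"required":["increments"]}

```bash
mkdir -p pics
cat > h.py <<'E'
import numpy as np, cv2
from workcell import ctrl
from scipy.spatial.transform import Rotation as Ro
np.set_printoptions(precision=4,suppress=True)
def w(f,p): return np.array(f["R"]).T@(np.array(p)-np.array(f["t"]))
def grab(n,save=None):
    f=ctrl.grab_frame(n)
    if save: cv2.imwrite("pics/"+save,f["image"])
    return f
def pin(f,n,k=3,fn=None):
    for d in (fn or ctrl.pinpoint)(f,n)[:k]: print(n,round(d["confidence"],2),w(f,d["position"]))
def proj(f,X):
    c=np.array(f["R"])@np.array(X)+np.array(f["t"]); s=c[:2]/c[2]; s=s*(1+f["k1"]*(s@s)); return (np.array(f["K"])@[*s,1])[:2]
def ray(f,px,z):
    K=np.array(f["K"]); d=np.array([(px[0]-K[0,2])/K[0,0],(px[1]-K[1,2])/K[1,1]]); s=d.copy()
    for _ in range(20): s=d/(1+f["k1"]*(s@s))
    R=np.array(f["R"]); o=-R.T@np.array(f["t"]); v=R.T@np.array([*s,1]); return o+v*(z-o[2])/v[2]
E
python3 - <<'E'
from h import *
s=ctrl.observe(); print(s["time"],s["tcp_pos"],s["tcp_rot"],s["width"])
for n in("top","side"):
    f=grab(n,n+"0.png"); print(n)
    for k in "pole pole_tip rest rest_cradle organiser eye_left eye_right hinge_left hinge_right key".split(): pin(f,k)
E
```

```text
0.0 [0.2705 0.5632 0.2331] [-0.6974 -3.0629  0.0017] 0.09491797866114274
top
pole 0.84 [ 0.4558 -0.2927  0.0816]
pole_tip 0.73 [ 0.5769 -0.2736  0.0282]
rest 0.85 [ 0.3788  0.0029 -0.0014]
rest 0.74 [ 0.4502 -0.2911 -0.    ]
rest 0.73 [ 0.3505 -0.5263 -0.0013]
rest_cradle 0.88 [ 0.4537 -0.2897  0.0718]
rest_cradle 0.77 [ 0.3749 -0.0013  0.0766]
rest_cradle 0.74 [ 0.35   -0.526   0.0787]
organiser 0.89 [0.7395 0.0697 0.0029]
organiser 0.37 [0.7475 0.1193 0.0088]
eye_left 0.66 [0.6127 0.1533 0.1226]
eye_right 0.68 [0.5934 0.0035 0.1184]
hinge_left 0.45 [0.6923 0.1923 0.1189]
hinge_left 0.17 [ 0.4518 -0.2891 -0.0002]
hinge_right 0.61 [ 0.6675 -0.0441  0.1183]
key 0.54 [0.7485 0.1181 0.0095]
side
pole 0.79 [ 0.4489 -0.2874  0.0735]
pole_tip 0.84 [ 0.578  -0.2721  0.0294]
rest 0.97 [0.3731 0.0005 0.0001]
rest 0.86 [ 0.4527 -0.2909 -0.0027]
rest 0.76 [ 0.3501 -0.528  -0.0007]
rest_cradle 0.82 [ 0.4503 -0.2896  0.0742]
rest_cradle 0.8 [ 0.3465 -0.5257  0.0756]
rest_cradle 0.73 [ 0.3745 -0.0005  0.0781]
organiser 0.7 [0.7442 0.0696 0.0009]
eye_left 0.61 [0.6102 0.1532 0.1223]
eye_right 0.93 [0.5896 0.0019 0.1216]
hinge_right 0.85 [ 0.6654 -0.0407  0.1191]
hinge_right 0.23 [ 0.4538 -0.2915  0.0728]
key 0.61 [0.7429 0.1163 0.0086]
```

View pics/top0.png

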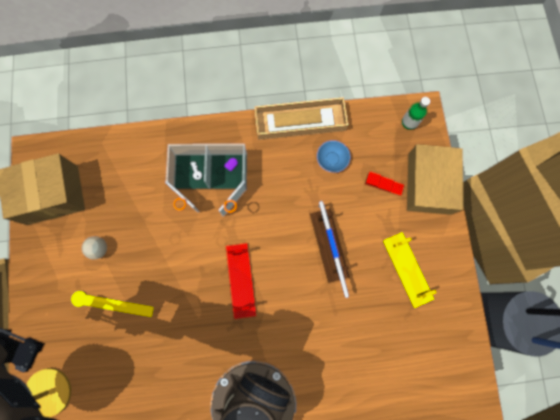

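View pics/side0.png

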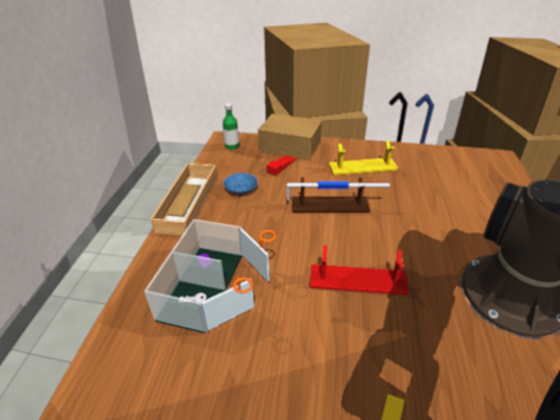

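The top view shows the silver key at about (195,170) in the left (+y) compartment and the purple cover at (231,164) in the right one. The pole lies in the dark rest around (333,243). The side view agrees, with the key in the near, left compartment. So the left door, with its eye at (179,205) in the top view, is the one to shut.

```bash
cat >> h.py <<'E'
def to(pos,yaw=None,axis='y',state=None):
    """dp,twist to put TCP at pos, tool down, with pole-yaw (tool x along +-pole)"""
    s=ctrl.observe(); R=Ro.from_rotvec(s["tcp_rot"]); 
    dp=R.as_matrix().T@(np.array(pos)-s["tcp_pos"])*1000
    out=[dp]
    if yaw is not None:
        for k in(0,np.pi):
            x=np.array([np.cos(yaw+k),np.sin(yaw+k),0]);z=np.array([0,0,-1.]);G=np.array([x,np.cross(z,x),z]).T
            out.append(np.degrees((R.inv()*Ro.from_matrix(G)).as_rotvec()))
    print("dp",dp,"tw",out[1:]); print("R\n",R.as_matrix())
E
python3 - <<'E'
from h import *
for n in("top","side"):
    f=grab(n); print(n)
    hsv=cv2.cvtColor(f["image"],cv2.COLOR_BGR2HSV)
    m=cv2.inRange(hsv,(6,170,150),(16,255,255)); k,l,st,c=cv2.connectedComponentsWithStats(m)
    for i in range(1,k):
        if st[i,4]>12: print("or",st[i],ray(f,c[i],.12), "bboxmid",ray(f,[st[i,0]+st[i,2]/2-.5,st[i,1]+st[i,3]/2-.5],.12))
    m=cv2.inRange(hsv,(108,150,80),(130,255,255)); k,l,st,c=cv2.connectedComponentsWithStats(m)
    for i in range(1,k):
        if st[i,4]>30: print("blue",st[i],ray(f,c[i],.085 if n=="top" else .078))
    d=ctrl.outline_of(f,"pole")
    if d:
        p=np.argwhere(d[0]["pixels"])[:,::-1].astype(float); P=np.array([ray(f,q,.075)for q in p])[:,:2]
        if n=="top":
            vx,vy,x0,y0=cv2.fitLine(P.astype(np.float32),cv2.DIST_HUBER,0,.001,.001).ravel(); print("line",np.degrees(np.arctan2(vy,vx)),x0,y0); t=(P-[x0,y0])@[vx,vy]; print("ends",[x0,y0]+np.outer([t.min(),t.max()],[vx,vy]),np.ptp(t))
    for k in "pole pole_tip eye_left hinge_left hinge_right rest_cradle".split(): pin(f,k,1)
to([.453,-.29,.2],.135)
E
```

```text
top
or [428  93  10   7  31] [ 0.8766 -0.6694  0.12  ] bboxmid [ 0.8754 -0.667   0.12  ]
or [347  95  75  14 381] [ 0.8735 -0.5114  0.12  ] bboxmid [ 0.8728 -0.5091  0.12  ]
or [    9   102   491   318 60191] [ 0.3665 -0.0635  0.12  ] bboxmid [ 0.4226 -0.0517  0.12  ]
or [318 133  38  15 166] [ 0.7671 -0.3517  0.12  ] bboxmid [ 0.7616 -0.3413  0.12  ]
or [276 139  11   8  36] [ 0.7754 -0.1684  0.12  ] bboxmid [ 0.7725 -0.1704  0.12  ]
or [257 141  11   9  42] [ 0.7721 -0.1128  0.12  ] bboxmid [ 0.7709 -0.1115  0.12  ]
or [269 140   6   5  16] [ 0.7788 -0.1429  0.12  ] bboxmid [ 0.7774 -0.1416  0.12  ]
or [357 140   7   4  14] [ 0.7508 -0.4122  0.12  ] bboxmid [ 0.7488 -0.4128  0.12  ]
or [140 152   8   7  19] [0.7827 0.253  0.12  ] bboxmid [0.7805 0.2535 0.12  ]
or [315 167  14  11  47] [ 0.6615 -0.2792  0.12  ] bboxmid [ 0.6651 -0.2816  0.12  ]
or [200 192  29  14 142] [0.623  0.0432 0.12  ] bboxmid [0.6195 0.0486 0.12  ]
or [157 303  22  17 169] [0.3107 0.2061 0.12  ] bboxmid [0.307  0.2079 0.12  ]
or [104 311   9   5  24] [0.3201 0.378  0.12  ] bboxmid [0.3192 0.3789 0.12  ]
or [1
[... 1695 characters left out ...]
[342 411   8   9  45] [0.4106 0.3832 0.12  ] bboxmid [0.4103 0.3819 0.12  ]
or [351 416   8   4  15] [0.3967 0.3851 0.12  ] bboxmid [0.3971 0.3842 0.12  ]
blue [417  96  16  46  88] [ 0.0901 -0.8618  0.078 ]
blue [319 182  29   6 174] [ 0.4499 -0.2882  0.078 ]
pole 0.81 [ 0.4493 -0.2872  0.0777]
pole_tip 0.75 [ 0.5787 -0.2742  0.0281]
eye_left 0.84 [0.6108 0.1542 0.1205]
hinge_left 0.74 [0.6891 0.1977 0.1226]
hinge_right 0.94 [ 0.669  -0.0383  0.1218]
rest_cradle 0.74 [ 0.3481 -0.5287  0.075 ]
dp [-533.9344 -690.2789   33.5969] tw [array([ -0.0015,  -0.0044, 146.6086]), array([  0.0034,  -0.0012, -33.3914])]
R
 [[-0.9014  0.433  -0.    ]
 [ 0.433   0.9014  0.0001]
 [ 0.      0.     -1.    ]]
```

apply_moves(
  increments=[
    {"dp":[-37,-28,0],"claw":0.2},
    {"dp":[-74,-56,0],"claw":0.2},
    {"dp":[-111,-84,0],"claw":0.2},
    {"dp":[-148,-112,0],"claw":0.2},
    {"dp":[-185,-140,0],"claw":0.2},
  ],
)

```text
validation failed for argument at $.in...
```

apply_moves(
  increments=[
    {"dp":[-37,-28,0],"claw":0.2},
    {"dp":[-74,-56,0],"claw":0.2},
    {"dp":[-111,-84,0],"claw":0.2},
    {"dp":[-148,-112,0],"claw":0.2},
    {"dp":[-185,-140,0],"claw":0.2},
  ],
)

```text
validation failed for argument at $.in...
```

apply_moves(
  increments=[
    {"dp":[-16,-40,0],"claw":0.2},
    {"dp":[-33,-82,0],"claw":0.2},
    {"dp":[-49,-122,0],"claw":0.2},
    {"dp":[-66,-163,0],"claw":0.2},
    {"dp":[-82,-204,0],"claw":0.2},
  ],
)

```text
validation failed for argument at $.in...
```

apply_moves(
  increments=[
    {"dp":[-16,-40,0],"twist":[0,0,-7],"claw":0.2},
    {"dp":[-33,-82,0],"twist":[0,0,-14],"claw":0.2},
    {"dp":[-49,-122,10],"twist":[0,0,-21],"claw":0.2},
    {"dp":[-66,-163,20],"twist":[0,0,-28],"claw":0.2},
    {"dp":[-82,-204,34],"twist":[0,0,-33.6],"claw":0.2},
  ],
)

```text
time: 2.4
tcp_pos: [0.2559, 0.3425, 0.1998]
tcp_rot: [-0.226, 3.132, 0.002]
ft_force: [0.7, 0.3, -0.3]
width: 0.0606
grasp_force: 0.0
```

Run:
```python
from h import *
s=ctrl.observe(); print(s["time"],s["tcp_pos"],s["width"],s["ft_force"])
to([.4512,-.289,.075],.138)
```

```text
2.4 [0.2559 0.3425 0.1998] 0.06060392394740646 [ 0.678   0.2749 -0.3305]
dp [-102.501  -653.144   124.3084] tw [array([  -0.1186,    0.082 , -179.6569]), array([0.0523, 0.0757, 0.3431])]
R
 [[-0.9897 -0.1435  0.0012]
 [-0.1435  0.9897  0.0011]
 [-0.0013  0.0009 -1.    ]]
```

apply_moves(
  increments=[
    {"dp":[-30,-45,0],"twist":[0,0,0],"claw":0.0},
    {"dp":[-61,-90,0],"twist":[0,0,0],"claw":0.0},
    {"dp":[-92,-135,0],"twist":[0,0,0],"claw":0.0},
    {"dp":[-122,-180,0],"twist":[0,0,0],"claw":0.0},
    {"dp":[-150,-220,0],"twist":[0,0,0],"claw":0.0},
  ],
)

```text
time: 2.9
tcp_pos: [0.4253, 0.157, 0.1999]
tcp_rot: [-0.217, 3.133, 0.0]
ft_force: [-0.6, 1.6, -0.3]
width: 0.0474
grasp_force: 0.0
```

apply_moves(
  increments=[
    {"dp":[-20,-29,0],"twist":[0,0,0],"claw":0.0},
    {"dp":[-12,-70,5],"twist":[0,0,0],"claw":0.0},
    {"dp":[-4,-115,10],"twist":[0,0,0],"claw":0.0},
    {"dp":[4,-160,15],"twist":[0,0,0],"claw":0.0},
    {"dp":[12,-205,20],"twist":[0,0,0],"claw":0.0},
  ],
)

```text
time: 3.4
tcp_pos: [0.4404, -0.0476, 0.1796]
tcp_rot: [-0.218, 3.133, -0.0]
ft_force: [-0.1, 0.9, 0.6]
width: 0.0475
grasp_force: 0.0
```

apply_moves(
  increments=[
    {"dp":[8,-45,0],"twist":[0,0,0],"claw":0.0},
    {"dp":[16,-90,0],"twist":[0,0,0],"claw":0.0},
    {"dp":[24,-135,0],"twist":[0,0,0],"claw":0.0},
    {"dp":[35,-228,20],"twist":[0,0,0],"claw":0.0},
    {"dp":[35,-228,20],"twist":[0,0,0],"claw":0.0},
  ],
)

```text
time: 3.9
tcp_pos: [0.4372, -0.2789, 0.1596]
tcp_rot: [-0.217, 3.133, -0.001]
ft_force: [-0.3, -0.2, 0.3]
width: 0.0475
grasp_force: 0.0
```

Run:
```python
from h import *
s=ctrl.observe(); print(s["time"],s["tcp_pos"],s["width"],s["ft_force"])
to([.4512,-.289,.075],.138)
```

```text
3.9 [ 0.4372 -0.2789  0.1596] 0.047536346505906 [-0.275  -0.1585  0.2576]
dp [-12.4079 -11.8298  84.6495] tw [array([  -0.0791,   -0.0736, -179.9943]), array([-0.0468,  0.0504,  0.0057])]
R
 [[-0.9905 -0.1377  0.001 ]
 [-0.1377  0.9905 -0.0007]
 [-0.0009 -0.0008 -1.    ]]
```

apply_moves(
  increments=[
    {"dp":[-12,-12,15],"twist":[0,0,0],"claw":0.0},
    {"dp":[-12,-12,40],"twist":[0,0,0],"claw":0.0},
    {"dp":[-12,-12,65],"twist":[0,0,0],"claw":0.0},
    {"dp":[-12,-12,84],"twist":[0,0,0],"claw":0.0},
    {"dp":[-12,-12,84],"twist":[0,0,0],"claw":0.0},
  ],
)

```text
time: 4.4
tcp_pos: [0.4502, -0.2862, 0.0737]
tcp_rot: [0.217, -3.131, -0.004]
ft_force: [0.7, -0.2, 0.4]
width: 0.0474
grasp_force: 0.0
```

apply_moves(
  increments=[
    {"dp":[0,0,0],"twist":[0,0,0],"claw":-1},
    {"dp":[0,0,0],"twist":[0,0,0],"claw":-1},
    {"dp":[0,0,0],"twist":[0,0,0],"claw":-1},
    {"dp":[0,0,0],"twist":[0,0,0],"claw":-1},
    {"dp":[0,0,0],"twist":[0,0,0],"claw":-1},
  ],
  squeeze=10,
)

```text
time: 4.9
tcp_pos: [0.4523, -0.2895, 0.0771]
tcp_rot: [-0.218, 3.13, -0.01]
ft_force: [-3.9, -17.1, 7.4]
width: 0.0141
grasp_force: 10.5
```

Run:
```python
from h import *
s=ctrl.observe(); print(s["time"],s["tcp_pos"],s["width"],s["ft_force"],s["torque"],s["grasp_force"])
f=grab("top")
for k in ("pole","pole_tip"): pin(f,k,1)
```

```text
4.9 [ 0.4523 -0.2895  0.0771] 0.014121731186588209 [ -3.9279 -17.0792   7.446 ] [-2.8181  0.7634 -0.1517] 10.45099351555109
pole 0.62 [0.6927 0.1915 0.1192]
pole_tip 0.56 [ 0.5792 -0.2754  0.0283]
```

apply_moves(
  increments=[
    {"dp":[0,-2,0],"twist":[0,0,0],"claw":-1},
    {"dp":[0,-2,0],"twist":[0,0,0],"claw":-1},
  ],
  squeeze=10,
)

```text
time: 5.25
tcp_pos: [0.4522, -0.2901, 0.0767]
tcp_rot: [-0.217, 3.131, -0.005]
ft_force: [0.4, -6.4, 7.0]
width: 0.014
grasp_force: 10.0
```

apply_moves(
  increments=[
    {"dp":[0,-1,-1],"twist":[0,0,0],"claw":-1},
    {"dp":[0,-1,-1],"twist":[0,0,0],"claw":-1},
    {"dp":[0,-1,-1],"twist":[0,0,0],"claw":-1},
  ],
  squeeze=50,
)

```text
time: 5.55
tcp_pos: [0.4516, -0.29, 0.077]
tcp_rot: [-0.217, 3.133, -0.001]
ft_force: [-0.0, -3.5, 5.7]
width: 0.014
grasp_force: 50.0
```

Run:
```python
from h import *
s=ctrl.observe(); print(s["time"],s["tcp_pos"],s["tcp_rot"],s["width"],s["ft_force"],s["torque"],s["grasp_force"])
to([.4522,-.29,.2],.138)
```

```text
5.55 [ 0.4516 -0.29    0.077 ] [-0.2175  3.1332 -0.0012] 0.013953882045052544 [-0.0283 -3.5311  5.6847] [-0.5076 -0.1371 -0.2129] 50.006226897239685
dp [  -0.6483   -0.1976 -122.9987] tw [array([  -0.0705,   -0.0766, -179.966 ]), array([-0.0487,  0.0449,  0.034 ])]
R
 [[-0.9904 -0.1381  0.0009]
 [-0.1382  0.9904 -0.0007]
 [-0.0008 -0.0009 -1.    ]]
```

apply_moves(
  increments=[
    {"dp":[0,0,-15],"twist":[0,0,0],"claw":-1},
    {"dp":[0,0,-40],"twist":[0,0,0],"claw":-1},
    {"dp":[0,0,-75],"twist":[0,0,0],"claw":-1},
    {"dp":[0,0,-110],"twist":[0,0,0],"claw":-1},
    {"dp":[0,0,-130],"twist":[0,0,0],"claw":-1},
  ],
)

```text
time: 6.05
tcp_pos: [0.4513, -0.2893, 0.2086]
tcp_rot: [-0.218, 3.133, -0.0]
ft_force: [-0.1, 0.6, -0.8]
width: 0.0143
grasp_force: 50.0
```

Run:
```python
from h import *
s=ctrl.observe(); print(s["time"],s["tcp_pos"],s["tcp_rot"],s["width"],s["ft_force"],s["torque"],s["grasp_force"])
for n in ("side","top"):
    f=grab(n,n+"1.png")
    for k in ("pole","pole_tip","eye_left"): pin(f,k,2)
T=np.array(s["tcp_pos"]);y=.138
print("expected tip",T+[.13*np.cos(y),.13*np.sin(y),-.052])
```

```text
6.05 [ 0.4513 -0.2893  0.2086] [-0.2183  3.1335 -0.0005] 0.014296970351399079 [-0.1412  0.5541 -0.7564] [ 0.0297  0.0245 -0.0215] 49.99971270561218
pole 0.63 [ 0.4492 -0.2884  0.2072]
pole_tip 0.98 [ 0.58   -0.2713  0.159 ]
eye_left 0.95 [0.6131 0.1566 0.1196]
pole_tip 0.42 [ 0.5769 -0.2727  0.1588]
eye_left 0.58 [0.6144 0.1526 0.1209]
expected tip [ 0.5801 -0.2715  0.1566]
```

View pics/side1.png

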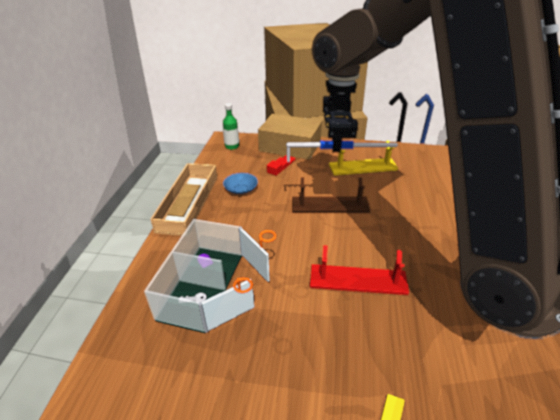

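The side view shows the pole held level with its tip at about (290,160), which matches the expected geometry. Next I carry it over to the left eye.

apply_moves(
  increments=[
    {"dp":[-4,20,0],"twist":[0,0,0],"claw":-1},
    {"dp":[-13,60,0],"twist":[0,0,0],"claw":-1},
    {"dp":[-22,105,0],"twist":[0,0,0],"claw":-1},
    {"dp":[-32,150,0],"twist":[0,0,0],"claw":-1},
    {"dp":[-42,195,0],"twist":[0,0,0],"claw":-1},
  ],
)

```text
time: 6.95
tcp_pos: [0.4656, -0.0891, 0.2059]
tcp_rot: [0.216, -3.133, -0.001]
ft_force: [1.0, 0.5, -0.5]
width: 0.0138
grasp_force: 50.0
```

apply_moves(
  increments=[
    {"dp":[-10,45,0],"twist":[0,0,0],"claw":-1},
    {"dp":[-20,90,0],"twist":[0,0,0],"claw":-1},
    {"dp":[-30,135,0],"twist":[0,0,0],"claw":-1},
    {"dp":[-40,180,0],"twist":[0,0,0],"claw":-1},
    {"dp":[-48,221,0],"twist":[0,0,0],"claw":-1},
  ],
)

```text
time: 7.45
tcp_pos: [0.4827, 0.1368, 0.2059]
tcp_rot: [0.218, -3.133, 0.0]
ft_force: [1.0, -1.2, -1.0]
width: 0.0139
grasp_force: 50.0
```

apply_moves(
  increments=[
    {"dp":[0,0,0],"twist":[0,0,0],"claw":-1},
    {"dp":[0,0,0],"twist":[0,0,0],"claw":-1},
  ],
)

```text
time: 7.65
tcp_pos: [0.4826, 0.1354, 0.2058]
tcp_rot: [0.221, -3.132, 0.0]
ft_force: [0.4, -0.7, -1.5]
width: 0.0137
grasp_force: 50.0
```

Run:
```python
from h import *
s=ctrl.observe(); print(s["time"],s["tcp_pos"],s["tcp_rot"],s["width"],s["ft_force"])
A=[]
for n in ("side","top"):
    f=grab(n,n+"2.png")
    for k in ("pole_tip","eye_left","hinge_left"): pin(f,k,1)
    # crop
    e=proj(f,[.612,.1535,.12]).astype(int); c=f["image"][max(0,e[1]-45):e[1]+45,e[0]-60:e[0]+60]; A.append(cv2.resize(c,(480,360) if 0 else (390,292),interpolation=cv2.INTER_CUBIC) if c.shape[:2]==(90,120) else cv2.resize(c,(390,292)))
    print(n,"crop origin",e-[60,45])
cv2.imwrite("pics/c2.png",np.hstack(A))
print("tip",np.array(s["tcp_pos"])+[.1288,.0179,-.0515])
```

```text
7.65 [0.4826 0.1354 0.2058] [ 0.221  -3.1322  0.0002] 0.013697016881894626 [ 0.3758 -0.7315 -1.4724]
pole_tip 0.9 [0.6113 0.1553 0.1555]
eye_left 0.76 [0.6118 0.1535 0.1195]
hinge_left 0.74 [0.6916 0.1975 0.1206]
side crop origin [183 240]
pole_tip 0.45 [0.6113 0.1503 0.1571]
eye_left 0.72 [0.7375 0.0669 0.0008]
hinge_left 0.54 [0.6909 0.1953 0.1175]
top crop origin [119 159]
tip [0.6114 0.1533 0.1543]
```

View pics/c2.png

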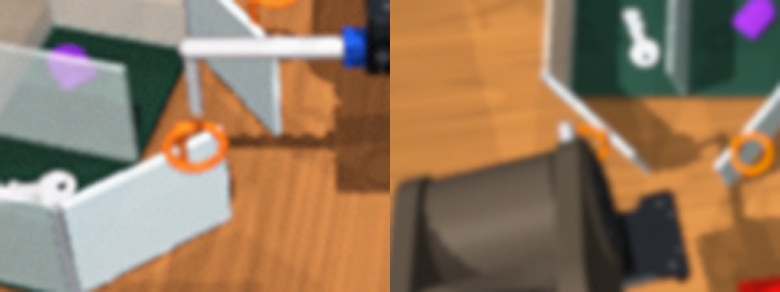

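The side crop shows the pin end directly above the orange ring (ring at about 195,145 in the crop), and the numbers agree within 2 mm. I'll lower it.

apply_moves(
  increments=[
    {"dp":[0,0,10],"twist":[0,0,0],"claw":-1},
    {"dp":[0,0,20],"twist":[0,0,0],"claw":-1},
    {"dp":[0,0,30],"twist":[0,0,0],"claw":-1},
    {"dp":[0,0,37],"twist":[0,0,0],"claw":-1},
    {"dp":[0,0,37],"twist":[0,0,0],"claw":-1},
  ],
)

```text
time: 8.55
tcp_pos: [0.4826, 0.1347, 0.1684]
tcp_rot: [0.218, -3.132, 0.0]
ft_force: [-0.6, 0.3, 0.2]
width: 0.0134
grasp_force: 50.0
```

apply_moves(
  increments=[
    {"dp":[0,0,8],"twist":[0,0,0],"claw":-1},
    {"dp":[0,0,16],"twist":[0,0,0],"claw":-1},
    {"dp":[0,0,18],"twist":[0,0,0],"claw":-1},
    {"dp":[0,0,18],"twist":[0,0,0],"claw":-1},
  ],
)

```text
time: 8.95
tcp_pos: [0.4829, 0.1347, 0.1512]
tcp_rot: [0.218, -3.133, -0.0]
ft_force: [0.5, 0.0, -1.2]
width: 0.0137
grasp_force: 50.0
```

Run:
```python
from h import *
s=ctrl.observe(); print(s["time"],s["tcp_pos"],s["tcp_rot"],s["width"],s["ft_force"])
f=grab("side","s3.png")
for k in ("pole_tip","eye_left","hinge_left"): pin(f,k,1)
e=proj(f,[.612,.1535,.12]).astype(int); c=f["image"][e[1]-45:e[1]+45,e[0]-60:e[0]+60]
cv2.imwrite("pics/c3.png",cv2.resize(c,(480,360)))
H=np.array([.6912,.1955]);yaw=-.107   # hinge, organiser yaw
E=np.array([.612,.1535]); r=E-H; print("r",np.hypot(*r))
ox=np.array([np.cos(yaw),np.sin(yaw)]);oy=np.array([-ox[1],ox[0]])
a=np.arctan2(r[1],r[0]); C=-.022*ox-.085*oy; b=np.arctan2(C[1],C[0]); print("open deg",np.degrees(b-a),"shut eye",H+C)
Rm=Ro.from_rotvec(s["tcp_rot"]).as_matrix()
for t in np.linspace(a,b,9)[1:]:
    p=H+.0878*np.array([np.cos(t),np.sin(t)])+.011*np.array([-np.sin(t),np.cos(t)])
    d=np.array([*(p-np.array([.1288,.0179])),.152])-s["tcp_pos"]; print(p,Rm.T@d*1000)
```

```text
8.95 [0.4829 0.1347 0.1512] [ 0.2176 -3.1333 -0.    ] 0.013712964574906035 [ 0.4842  0.0125 -1.207 ]
pole_tip 0.75 [0.6106 0.1545 0.1025]
eye_left 0.88 [0.6113 0.1526 0.1197]
hinge_left 0.61 [0.6929 0.1958 0.1217]
r 0.08964730893897489
open deg 41.42114926539253 shut eye [0.6602 0.1133]
[0.6237 0.1383] [ -9.8954 -15.8199  -0.7699]
[0.6291 0.1325] [-14.4688 -22.3758  -0.7736]
[0.635  0.1271] [-19.6152 -28.4923  -0.7777]
[0.6414 0.1223] [-25.2925 -34.1194  -0.7822]
[0.6483 0.1181] [-31.4545 -39.2111  -0.787 ]
[0.6554 0.1146] [-38.0509 -43.726   -0.792 ]
[0.6629 0.1117] [-45.0278 -47.6272  -0.7973]
[0.6705 0.1095] [-52.3283 -50.8829  -0.8028]
```

View pics/c3.png

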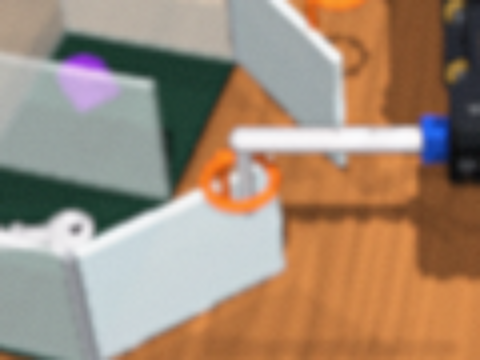

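The pin stands inside the ring (about 240,180 in the crop). Next I swing the door along the arc.

apply_moves(
  increments=[
    {"dp":[-5,-8,0],"twist":[0,0,0],"claw":-1},
    {"dp":[-10,-16,0],"twist":[0,0,0],"claw":-1},
    {"dp":[-14.5,-22,0],"twist":[0,0,0],"claw":-1},
    {"dp":[-19.5,-28.5,0],"twist":[0,0,0],"claw":-1},
    {"dp":[-25,-34,0],"twist":[0,0,0],"claw":-1},
  ],
)

```text
time: 9.65
tcp_pos: [0.513, 0.1038, 0.1516]
tcp_rot: [0.217, -3.134, -0.0]
ft_force: [0.4, 0.3, -1.9]
width: 0.0138
grasp_force: 50.0
```

apply_moves(
  increments=[
    {"dp":[-6,-5,0],"twist":[0,0,0],"claw":-1},
    {"dp":[-13,-10,0],"twist":[0,0,0],"claw":-1},
    {"dp":[-20,-13.5,0],"twist":[0,0,0],"claw":-1},
    {"dp":[-20,-13.5,0],"twist":[0,0,0],"claw":-1},
  ],
)

```text
time: 10.05
tcp_pos: [0.5352, 0.0936, 0.1515]
tcp_rot: [-0.217, 3.134, 0.0]
ft_force: [0.7, -0.4, -1.4]
width: 0.0141
grasp_force: 50.0
```

Run:
```python
from h import *
s=ctrl.observe(); print(s["time"],s["tcp_pos"],s["tcp_rot"],s["width"],s["ft_force"])
for n in ("side","top"):
    f=grab(n)
    for k in ("pole_tip","eye_left","hinge_left"): pin(f,k,1)
print("tip",np.array(s["tcp_pos"])+[.1288,.0179,-.0515])
```

```text
10.05 [0.5352 0.0936 0.1515] [-0.2167  3.1335  0.    ] 0.014063761204293194 [ 0.6574 -0.4029 -1.4114]
pole_tip 0.61 [0.6647 0.1117 0.102 ]
eye_left 0.59 [0.6539 0.1164 0.1217]
hinge_left 0.7 [0.6913 0.1966 0.1212]
pole_tip 0.64 [0.7358 0.0704 0.0009]
eye_left 0.65 [0.6551 0.1105 0.1233]
hinge_left 0.61 [0.6923 0.1939 0.1192]
tip [0.664  0.1115 0.1   ]
```

apply_moves(
  increments=[
    {"dp":[-3,-1.5,0],"twist":[0,0,0],"claw":-1},
    {"dp":[-6,-3,0],"twist":[0,0,0],"claw":-1},
    {"dp":[-6,-3,0],"twist":[0,0,0],"claw":-1},
  ],
)

```text
time: 10.75
tcp_pos: [0.541, 0.0916, 0.1516]
tcp_rot: [-0.217, 3.134, 0.0]
ft_force: [-0.5, 0.0, -1.2]
width: 0.0135
grasp_force: 50.0
```

apply_moves(
  increments=[
    {"dp":[-1.5,-0.8,0],"twist":[0,0,0],"claw":-1},
    {"dp":[-3,-1.6,0],"twist":[0,0,0],"claw":-1},
    {"dp":[-3,-1.6,0],"twist":[0,0,0],"claw":-1},
  ],
)

```text
time: 11.05
tcp_pos: [0.5432, 0.0906, 0.1515]
tcp_rot: [0.218, -3.133, -0.0]
ft_force: [-3.9, 1.3, 0.8]
width: 0.0138
grasp_force: 50.0
```

apply_moves(
  increments=[
    {"dp":[-2,-1,0],"twist":[0,0,0],"claw":-1},
    {"dp":[-2,-1,0],"twist":[0,0,0],"claw":-1},
    {"dp":[-2,-1,0],"twist":[0,0,0],"claw":-1},
  ],
)

```text
time: 11.35
tcp_pos: [0.5439, 0.0901, 0.1513]
tcp_rot: [0.218, -3.129, -0.0]
ft_force: [-11.7, 1.0, 3.1]
width: 0.014
grasp_force: 50.0
```

apply_moves(
  increments=[
    {"dp":[4,2,0],"twist":[0,0,0],"claw":-1},
    {"dp":[8,4,0],"twist":[0,0,0],"claw":-1},
    {"dp":[12,6,0],"twist":[0,0,0],"claw":-1},
    {"dp":[12,6,0],"twist":[0,0,0],"claw":-1},
  ],
)

```text
time: 11.75
tcp_pos: [0.5328, 0.0943, 0.1518]
tcp_rot: [-0.218, 3.134, 0.0]
ft_force: [0.7, -0.1, -1.5]
width: 0.0135
grasp_force: 50.0
```

Run:
```python
from h import *
s=ctrl.observe(); print(s["time"],s["tcp_pos"],s["tcp_rot"],s["width"],s["ft_force"])
A=[]
for n in ("side","top"):
    f=grab(n)
    for k in ("pole_tip","eye_left"): pin(f,k,1)
    e=proj(f,[.66,.11,.12]).astype(int); A.append(cv2.resize(f["image"][e[1]-45:e[1]+45,e[0]-60:e[0]+60],(400,300)))
cv2.imwrite("pics/c4.png",np.hstack(A)); print("tip",np.array(s["tcp_pos"])+[.1288,.0179,-.0515])
```

```text
11.75 [0.5328 0.0943 0.1518] [-0.2178  3.1337  0.0001] 0.013472599596921072 [ 0.7023 -0.127  -1.4964]
pole_tip 0.79 [0.6574 0.1116 0.1017]
eye_left 0.84 [0.6603 0.1149 0.1217]
eye_left 0.56 [0.6592 0.1103 0.122 ]
tip [0.6616 0.1122 0.1003]
```

View pics/c4.png

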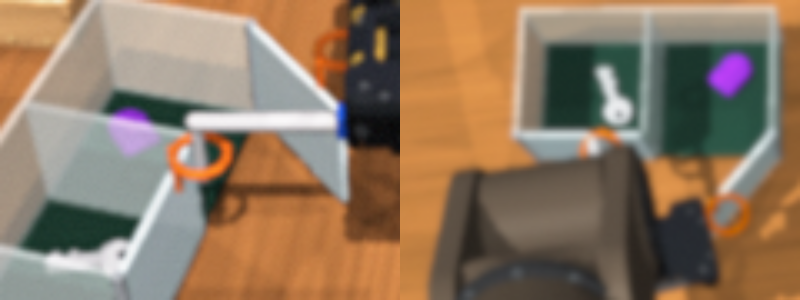

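Both crops show the left door closed flush against the divider. The right door is still open, the key is in place, and the pin is free inside the ring. Next I lift it out.

apply_moves(
  increments=[
    {"dp":[0,0,-8],"twist":[0,0,0],"claw":-1},
    {"dp":[0,0,-20],"twist":[0,0,0],"claw":-1},
    {"dp":[0,0,-33],"twist":[0,0,0],"claw":-1},
    {"dp":[0,0,-46],"twist":[0,0,0],"claw":-1},
    {"dp":[0,0,-58],"twist":[0,0,0],"claw":-1},
  ],
)

```text
time: 12.55
tcp_pos: [0.5333, 0.0942, 0.2113]
tcp_rot: [-0.218, 3.133, 0.0]
ft_force: [0.1, 0.1, -1.6]
width: 0.0136
grasp_force: 50.0
```

Run:
```python
from h import *
s=ctrl.observe(); print(s["time"],s["tcp_pos"],s["ft_force"])
for n in ("side","top"):
    f=grab(n)
    for k in ("pole_tip","eye_left"): pin(f,k,1)
to([.4516,-.290,.2],.138)
```

```text
12.55 [0.5333 0.0942 0.2113] [ 0.0786  0.1492 -1.6283]
pole_tip 0.61 [0.661  0.1124 0.1649]
eye_left 0.75 [0.6609 0.1129 0.1216]
eye_left 0.58 [0.6594 0.11   0.1238]
dp [ 133.5211 -369.2173    9.2423] tw [array([   0.0731,    0.0126, -179.9653]), array([ 0.008 , -0.0465,  0.0347])]
R
 [[-0.9904 -0.1382 -0.0008]
 [-0.1382  0.9904  0.    ]
 [ 0.0008  0.0001 -1.    ]]
```

apply_moves(
  increments=[
    {"dp":[7,-20,0],"twist":[0,0,0],"claw":-1},
    {"dp":[21,-58,0],"twist":[0,0,0],"claw":-1},
    {"dp":[37,-102,0],"twist":[0,0,0],"claw":-1},
    {"dp":[53,-146,0],"twist":[0,0,0],"claw":-1},
    {"dp":[69,-190,0],"twist":[0,0,0],"claw":-1},
  ],
)

```text
time: 13.35
tcp_pos: [0.4902, -0.105, 0.2091]
tcp_rot: [0.218, -3.133, -0.001]
ft_force: [0.2, -0.6, -0.8]
width: 0.0135
grasp_force: 50.0
```

apply_moves(
  increments=[
    {"dp":[16,-44,10],"twist":[0,0,0],"claw":-1},
    {"dp":[32,-88,20],"twist":[0,0,0],"claw":-1},
    {"dp":[47,-130,30],"twist":[0,0,0],"claw":-1},
    {"dp":[60,-168,50],"twist":[0,0,0],"claw":-1},
    {"dp":[64.5,-179,70],"twist":[0,0,0],"claw":-1},
  ],
)

```text
time: 13.85
tcp_pos: [0.4511, -0.2932, 0.1385]
tcp_rot: [-0.213, 3.134, -0.001]
ft_force: [0.4, 0.8, -1.1]
width: 0.0135
grasp_force: 50.0
```

apply_moves(
  increments=[
    {"dp":[0,0,15],"twist":[0,0,0],"claw":-1},
    {"dp":[0,0,30],"twist":[0,0,0],"claw":-1},
    {"dp":[0,0,30],"twist":[0,0,0],"claw":-1},
  ],
)

```text
time: 14.15
tcp_pos: [0.451, -0.2893, 0.1075]
tcp_rot: [0.217, -3.131, -0.005]
ft_force: [0.9, 0.7, -0.7]
width: 0.0137
grasp_force: 50.0
```

Run:
```python
from h import *
s=ctrl.observe(); print(s["time"],s["tcp_pos"],s["ft_force"])
for n in ("side","top"):
    f=grab(n)
    for k in ("pole_tip","rest_cradle"): pin(f,k,2)
print("tip",np.array(s["tcp_pos"])+[.1288,.0179,-.0515])
to([.4516,-.290,.077],.138)
```

```text
14.15 [ 0.451  -0.2893  0.1075] [ 0.872   0.6919 -0.6543]
pole_tip 0.74 [ 0.5762 -0.2708  0.0588]
rest_cradle 0.91 [ 0.4526 -0.289   0.0768]
rest_cradle 0.79 [0.3739 0.0004 0.0729]
pole_tip 0.4 [ 0.5792 -0.2708  0.0612]
rest_cradle 0.74 [ 0.3514 -0.5242  0.0789]
tip [ 0.5798 -0.2714  0.056 ]
dp [ 0.6162 -0.1333 33.3181] tw [array([  -0.0728,   -0.0693, -179.9434]), array([-0.0441,  0.0463,  0.0566])]
R
 [[-0.9904 -0.1385  0.0009]
 [-0.1385  0.9904 -0.0007]
 [-0.0008 -0.0008 -1.    ]]
```

apply_moves(
  increments=[
    {"dp":[0.6,-0.6,10],"twist":[0,0,0],"claw":-1},
    {"dp":[0.6,-0.6,20],"twist":[0,0,0],"claw":-1},
    {"dp":[0.6,-0.6,27],"twist":[0,0,0],"claw":-1},
    {"dp":[0.6,-0.6,30],"twist":[0,0,0],"claw":-1},
    {"dp":[0.6,-0.6,30],"twist":[0,0,0],"claw":-1},
  ],
)

```text
time: 14.95
tcp_pos: [0.4512, -0.2903, 0.0789]
tcp_rot: [0.218, -3.133, -0.001]
ft_force: [-0.6, -0.1, -1.7]
width: 0.0138
grasp_force: 50.0
```

apply_moves(
  increments=[
    {"dp":[0,0,1.5],"twist":[0,0,0],"claw":-1},
    {"dp":[0,0,2.5],"twist":[0,0,0],"claw":-1},
    {"dp":[0,0,2.5],"twist":[0,0,0],"claw":-1},
  ],
)

```text
time: 15.25
tcp_pos: [0.4514, -0.2905, 0.0772]
tcp_rot: [-0.218, 3.134, -0.0]
ft_force: [0.2, -0.3, -1.7]
width: 0.0137
grasp_force: 50.0
```

apply_moves(
  increments=[
    {"dp":[0,0,1],"twist":[0,0,0],"claw":-1},
    {"dp":[0,0,1.5],"twist":[0,0,0],"claw":-1},
    {"dp":[0,0,1.5],"twist":[0,0,0],"claw":-1},
  ],
)

```text
time: 15.55
tcp_pos: [0.4516, -0.2907, 0.0763]
tcp_rot: [-0.217, 3.133, -0.001]
ft_force: [-1.4, -0.1, 6.3]
width: 0.0139
grasp_force: 50.0
```

Seated (upward force of 6 N, little sideways). I open slowly to a modest width, then withdraw upward.

apply_moves(
  increments=[
    {"dp":[0,0,0],"twist":[0,0,0],"claw":-0.55},
    {"dp":[0,0,0],"twist":[0,0,0],"claw":-0.4},
    {"dp":[0,0,0],"twist":[0,0,0],"claw":-0.2},
    {"dp":[0,0,0],"twist":[0,0,0],"claw":0},
    {"dp":[0,0,0],"twist":[0,0,0],"claw":0},
  ],
  squeeze=5,
)

```text
time: 16.05
tcp_pos: [0.4514, -0.2904, 0.0756]
tcp_rot: [0.218, -3.134, -0.0]
ft_force: [0.1, -0.8, -1.0]
width: 0.0455
grasp_force: 0.0
```

apply_moves(
  increments=[
    {"dp":[0,0,-10],"twist":[0,0,0],"claw":0},
    {"dp":[0,0,-30],"twist":[0,0,0],"claw":0},
    {"dp":[0,0,-60],"twist":[0,0,0],"claw":0},
    {"dp":[0,0,-95],"twist":[0,0,0],"claw":0},
    {"dp":[0,0,-130],"twist":[0,0,0],"claw":0},
  ],
)

```text
time: 16.55
tcp_pos: [0.4511, -0.2902, 0.2076]
tcp_rot: [-0.218, 3.134, 0.0]
ft_force: [0.3, -0.3, -0.4]
width: 0.0479
grasp_force: 0.0
```

apply_moves(
  increments=[
    {"dp":[0,0,-20],"twist":[0,0,0],"claw":0},
    {"dp":[0,0,-20],"twist":[0,0,0],"claw":0},
    {"dp":[0,0,-20],"twist":[0,0,0],"claw":0},
  ],
)

```text
time: 16.85
tcp_pos: [0.4512, -0.2903, 0.2259]
tcp_rot: [-0.218, 3.134, -0.001]
ft_force: [0.2, -0.5, 0.2]
width: 0.0476
grasp_force: 0.0
```

Run:
```python
from h import *
s=ctrl.observe(); print(s["time"],s["tcp_pos"],s["ft_force"],s["width"])
for n in ("top","side"):
    f=grab(n,n+"5.png")
    for k in ("pole","pole_tip","eye_left","eye_right","key"): pin(f,k,1)
cv2.imwrite("pics/side5.png",f["image"][100:380,100:480])
```

```text
16.85 [ 0.4512 -0.2903  0.2259] [ 0.2428 -0.4598  0.1627] 0.04761523578203183
pole_tip 0.37 [ 0.5774 -0.2748  0.0269]
eye_left 0.83 [0.6614 0.1102 0.1169]
eye_right 0.61 [0.5935 0.0038 0.1209]
key 0.57 [0.7484 0.1166 0.0089]
pole 0.96 [ 0.4483 -0.2882  0.0781]
pole_tip 0.71 [ 0.5799 -0.2714  0.028 ]
eye_left 0.88 [0.6612 0.1099 0.1234]
eye_right 0.88 [0.5904 0.0036 0.1199]
key 0.68 [0.7446 0.1141 0.0092]
```

View pics/side5.png

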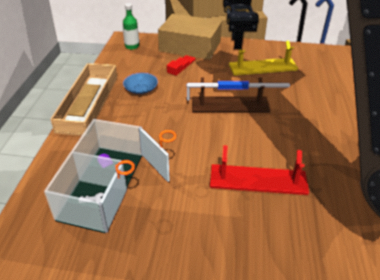

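The picture shows the pole back in the dark rest with its hook down (188,95). The left door is shut with its eye at (124,168), the right door is unchanged, and the key is in place.

```bash
python3 -c "
from workcell import ctrl
print(ctrl.close_job())"
```

```text
the job is handed in; nothing more can be done
None
```

The key compartment's left door is shut, the right door and the key are as they were, and the pole is back in its rest with the hook down and released; the job was handed in at about 17 s.

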